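Put the whole sweet potato on the sample carousel and turn it to the customers

ROBOT

A 6-joint arm with a two-finger parallel gripper is mounted at the origin on the work surface. World frame = base frame: x ahead of the robot, y to its left, z up, the work surface at z = 0. Lengths are in m, angles in rad, forces in N, time in s.
With the tool pointing down it reaches from about 0.325 to 0.9 m from the base axis. Payload 6.1 kg.
Tool frame: the origin (TCP) lies midway between the tips of the shut fingers; the grasp point (between the pads) lies 19 mm behind it; y points along the fingers, x is the direction in which the jaws open and shut, and the axes are right-handed (so a half turn about y gives the same grasp; the last joint's range is limited). The gripper opens to 85 mm and grips with 20 to 120 N. Pads are 22 mm wide; open, the fingers measure 114 mm over their backs; the gripper's body (76 mm by 85 mm) begins 54 mm behind the grasp point. The pads swing forward as they close: fully open they stand 13 mm farther back than shut.
Start: joints at [1.202, 0.22, 1.526, -0, 1.395, -0.126], TCP at [0.15, 0.607, 0.231] pointing down, gripper open.
Joint ranges: [-2.98, 2.98], [-0.91, 2.08], [0.09, 2.57], [-1.24, 4.39], [0.2, 2.65], [-2.68, 2.68]. Speed limits (rad/s): [2.57, 2.57, 3.01, 3.14, 3.14, 3.14].

INTERFACE

Orientations are given as a rotation vector (axis times angle).
In Python, from workcell import env gives the robot as it stands. The module is installed in compiled form; this text tells all that it offers.
- The arm moves only by the shell command python3 -m inch 'ROWS' [FORCE]. ROWS is JSON, a list of rows, each a list of 3 entries, a list of its own where there are three numbers: the closure, from -1 (fully open) to 1 (shut), then the shift along the tool's x, y, z each as a share of 1000 mm, from -1 to 1, then the turn, a rotation vector about the tool's x, y, z each as a share of 180 degrees, from -1 to 1. In form: [[fingers, [x, y, z], [ax, ay, az]], ...]. A call has 1 to 12 rows; each row shifts and turns the commanded pose from where the row before left it, along the tool's axes as they then stand; what a row does not reach is not made up. A row lasts 1/10 s, in which the tool goes at most 50 mm and 8.59 degrees, less where a joint would pass 70% of its speed; a pose out of reach is approached as far as the arm can. A call with a number of a shift or a turn outside -1 to 1 is refused whole. A call with a gripper value outside its range is refused whole. The fingers move at their own pace and stop on an object; FORCE is the grip in N (left out, the last holds). Time passes only in rows, so rows that do not move let the fingers close. It gives the time, the measured TCP pose, the force and the opening at its end, in the units of the state.
- env.get_state(): the state, without advancing time (a new reading comes with each control period).
- env.capture(name): name is "side" or "top"; returns a dict with "img" (384x512x3 uint8, blue, green, red), "range_z" (384x512 float32, m along the optical axis (not along the pixel's ray), 0 where there is no reading), "mtx" (3x3 intrinsics, pixels), "R" (3x3) and "t" (3): a world point X has camera coordinates R X + t. Camera axes: x right, y down, z forward; pixel columns grow to the right and rows downward; lengths in m; the calibration is good to about 2 mm. A picture is of the moment at which its call begins.
- env.finish_job(): hands the job in, once; it reports no verdict.
The state is a dict: "t": time; "joint_pos": joint angles; "qd": joint speeds; "effort": joint torques, N m; "ee_pos": TCP position; "ee_rot": TCP orientation; "force": force on the tool from outside, world axes, zero at the start; "moment": the same for the moment, N m; "gripper_width": finger opening in m.
Only numpy, scipy, OpenCV 4.12 (cv2) and the standard library are available. Lean on these libraries where they do the work, as an engineer would, in place of code of your own. Each camera call takes 0.05 s, during which the arm holds its last target.

TASK

Pick the one whole sweet potato out of the small steel tray and lay it, without dropping it from a height, in the square dish of the sample carousel, leaving the cut pieces in the tray and the rest of the table undisturbed. Then take the carousel by its upright handle and turn it, either way round, until the square dish faces the blank card stand squarely. Finish while still gripping the handle, holding the carousel still: do not let go at the end.

Things in the scene. Friction and masses are not known exactly. Their poses are not given: they have to be found in the camera images.
- whole: the only whole sweet potato: a dark red-brown spindle with two tapering ends, 80 mm long, 46 mm wide, 40 mm high, 75 to 150 g. It lies level on the small tray's floor, in any of four places in a row along the tray. Origin on its underside below its middle; x along its length, z up. Cut pieces lie beyond its ends, as close as 8 mm; beside its width 45 mm are free.
- tray: small open steel tray, fixed, 360 mm along its x, 200 mm along its y, 40 mm high, walls and floor 4 mm thick. Origin at the centre of its underside, z up. It holds the whole sweet potato and three cut pieces (the larger tray at the left edge of the table, full of cut pieces, has no part in the job).
- foot: fixed round foot of the carousel, 200 mm across. Origin at the centre of its underside on the table, on the upright turning axis. Its x axis points to the customers' side, where a flat arm ends in an upright blank white card stand (60 mm wide, top 62 mm above the table) at x = 195 mm; z up.
- disc_top (a point): centre of the top of the carousel's turning disc (310 mm across, wooden, top 38 mm above the table), on the turning axis. The disc carries the square dish, three round steel dishes with cut pieces fixed in them (centres 90 mm out, a quarter turn apart, rims 68 mm above the table) and the upright handle.
- square_dish (a point): the only square dish on the carousel, empty at the start: open, steel, 104 by 104 mm outside, 98 by 98 mm inside, 32 mm high, floor 3 mm thick, fixed to the disc. Point at the centre of its underside, 38 mm above the table, 90 mm from the turning axis; its x axis points straight out from that axis (it faces the card stand when in line with the foot's x axis), z up.
- handle: the carousel's handle: upright round steel rod, 14 mm in diameter, on the disc 120 mm from the turning axis, 135 degrees counterclockwise (from above) from the square dish. It spins freely on its own pin, so its yaw means nothing. Origin at its foot, 45 mm above the table; its top is 142 mm above the table. It can be pinched from above near its top, clear of all dishes.
- turntable (a joint): angle of the carousel's disc on its foot, rad, positive counterclockwise seen from above; 0 (or any whole turn) is where the square dish faces the card stand. It turns either way without stops in practice, with light friction (0.05 N m), and stays where it is left.
- half: one of the three cut pieces that share the steel tray; leave it in the tray. Origin at the centre of its underside, z up. A dome, 54 mm across, 30 mm high, flat side down.
- slice: one of the three cut pieces that share the steel tray; leave it in the tray. Origin at the centre of its underside, z up. A round slice, 56 mm across, 20 mm high, orange on top.
- stub: one of the three cut pieces that share the steel tray; leave it in the tray. Origin at the centre of its underside, z up. An upright stub, 42 mm across, 34 mm high, yellow on top.
- shaker: glass shaker with a steel cap, 44 mm across, 85 mm high, standing behind the tray and the carousel; leave it. Origin at the centre of its underside.
- bowl: white bowl, 90 mm across, 45 mm high, behind the tray; leave it. Origin at the centre of its underside.
- spoon: steel spoon lying on the table to the left of the carousel; leave it. x along its length.
- cup: paper cup, 72 mm across, 80 mm high, on the table to the left of the carousel; leave it. Origin at the centre of its underside.
Mind the look-alikes: they are no part of the job. What is shaped like the whole but purple or turquoise is not meant.

How it is judged:
By the outcome, as a careful person would: the job done as asked, in the order asked, and still so for the second after the job is handed in, while the arm keeps its last pose, push and grip.
It also fails if it takes over 53 s, if anything falls off the work surface, if the arm or the gripper's body presses on something with over 40 N, if the wrist force passes 120 N, or if a joint passes its speed limit or range.

## Working session

There is one attempt and no reset: what is moved stays moved. The work goes in short steps, Python scripts to look and compute and a shell command to move; the robot and the scene stay as the last step left them, time stands still between calls to the robot, and variables do not carry over. Pictures are saved under pics/ and viewed, and the job is handed in when it is done.

```bash
mkdir -p pics
cat > h.py <<'E'
import numpy as np,cv2
from workcell import env
def cap(n):
    c=env.capture(n); return c
def pix2plane(c,u,v,z):
    K,R,t=c["mtx"],c["R"],c["t"]
    d=R.T@np.linalg.inv(K)@np.array([u,v,1.]); o=-R.T@t
    return o+d*(z-o[2])/d[2]
def cloud(c):
    h,w=c["range_z"].shape; v,u=np.mgrid[:h,:w]; Z=c["range_z"]
    P=np.stack([u,v,np.ones_like(u)],-1).reshape(-1,3)@np.linalg.inv(c["mtx"]).T*Z.reshape(-1,1)
    X=(P-c["t"])@c["R"]; X[Z.reshape(-1)==0]=np.nan
    return X.reshape(h,w,3)
E
python3 - <<'E'
from h import *
for n in("top","side"):
    c=cap(n); cv2.imwrite(f"pics/{n}0.png",c["img"]); print(n,-c["R"].T@c["t"],c["R"][2],c["mtx"][0,0])
print(env.get_state())
E
```

```text
top [ 0.3815334  -0.00246364  1.37953244] [ 0.1397797  -0.00814179 -0.99014915] 429.3923478928334
side [ 0.07207106 -0.56903125  0.89520873] [ 0.46214605  0.49833592 -0.73354095] 349.7125210984105
{'t': 0.1, 'joint_pos': array([ 1.20192933e+00,  2.21170208e-01,  1.52751157e+00, -2.98271557e-05,
        1.39471030e+00, -1.26086262e-01]), 'qd': array([ 0.00013025, -0.00125974, -0.00228859, -0.00039039,  0.00225858,
       -0.00103181]), 'effort': array([ 1.50763546e-03, -4.98243499e+01, -3.90542829e+01, -2.17729921e-04,
        5.66355942e-03, -1.21653053e-05]), 'ee_pos': array([0.15005423, 0.60614581, 0.23028656]), 'ee_rot': array([-1.31528286, -1.02738032,  1.02993453]), 'force': array([-0.34558585, -0.72237621, -0.08833614]), 'moment': array([ 0.00294109,  0.04287117, -0.01830201]), 'gripper_width': 0.08543263417449812}
```

View pics/top0.png

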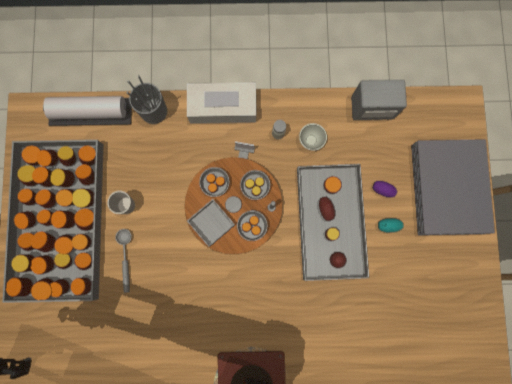

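View pics/side0.png

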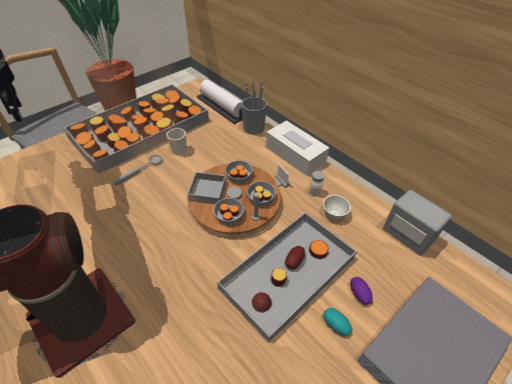

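Run:
```python
from scipy.spatial.transform import Rotation as R
from h import *
print(R.from_rotvec(env.get_state()["ee_rot"]).as_matrix().round(3))
```

```text
[[ 0.24  -0.001 -0.971]
 [ 0.971 -0.002  0.24 ]
 [-0.002 -1.     0.   ]]
```

Run:
```python
from h import *
T=cap("top");S=cap("side")
for n,c,b in(("top",T,(170,130,380,290)),("side",S,(170,140,370,350))):
    x0,y0,x1,y1=b; cv2.imwrite(f"pics/{n}z.png",cv2.resize(c["img"][y0:y1,x0:x1],None,fx=3 if n=="side" else 3.75,fy=3 if n=="side" else 3.75,interpolation=cv2.INTER_CUBIC)[:600,:800])
# whole
for n,c,b in(("top",T,(305,170,360,270)),("side",S,(230,220,345,320))):
    x0,y0,x1,y1=b
    hsv=cv2.cvtColor(c["img"],cv2.COLOR_BGR2HSV); m=((hsv[...,1]>110)&(hsv[...,2]<130)).astype(np.uint8)
    k=np.zeros_like(m);k[y0:y1,x0:x1]=m[y0:y1,x0:x1]
    X=cloud(c)
    for q in cv2.findContours(k,0,1)[0]:
        if cv2.contourArea(q)<40: continue
        r=cv2.minAreaRect(q); mm=np.zeros_like(k); cv2.drawContours(mm,[q],-1,1,-1)
        P=X[mm>0]; ctr=pix2plane(c,*r[0],.024)
        box=cv2.boxPoints(r); W=np.array([pix2plane(c,*p,.024) for p in box])
        print(n,r,cv2.contourArea(q),"ctr",ctr.round(4),"zmax",np.nanpercentile(P[:,2],[5,50,98]).round(3),"top pts",np.nanmean(P[P[:,2]>np.nanpercentile(P[:,2],70)],0).round(4))
        e=[W[1]-W[0],W[2]-W[1]]; print([ (np.linalg.norm(v).round(4),np.degrees(np.arctan2(v[1],v[0])).round(1)) for v in e])
# handle, card by cloud
for n,c in(("top",T),("side",S)):
    X=cloud(c)
    ok=(X[...,2]>.10)&(X[...,2]<.16)&(X[...,0]>.25)&(X[...,0]<.62)&(X[...,1]>-.12)&(X[...,1]<.25)
    print(n,"handle",ok.sum(),X[ok].mean(0).round(4) if ok.any() else 0,np.argwhere(ok)[:12].tolist())
```

```text
top ((337.5, 259.5), (13.0, 15.0), 90.0) 148.0 ctr [ 0.3771 -0.2765  0.024 ] zmax [0.018 0.028 0.036] top pts [ 0.3773 -0.2797  0.0327]
[(np.float64(0.0471), np.float64(-91.1)), (np.float64(0.0403), np.float64(177.2))]
top ((326.5, 208.5), (21.0, 13.0), 90.0) 211.0 ctr [ 0.5383 -0.249   0.024 ] zmax [0.031 0.039 0.047] top pts [ 0.5353 -0.2483  0.0435]
[(np.float64(0.0415), np.float64(-91.0)), (np.float64(0.0673), np.float64(177.4))]
side ((261.5, 301.5), (17.0, 17.0), 90.0) 236.5 ctr [ 0.374  -0.2858  0.024 ] zmax [0.014 0.026 0.033] top pts [ 0.3786 -0.2827  0.0314]
[(np.float64(0.0455), np.float64(-41.4)), (np.float64(0.0472), np.float64(-133.8))]
side ((277.8699035644531, 281.0953369140625), (13.152946472167969, 8.287117004394531), 8.746162414550781) 52.0 ctr [ 0.4479 -0.2721  0.024 ] zmax [0.011 0.026 0.038] top pts [ 0.4476 -0.2751  0.0356]
[(np.float64(0.0253), np.float64(38.2)), (np.float64(0.0363), np.float64(-51.2))]
side ((294.6617736816406, 256.8970642089844), (14.405879974365234, 23.49530601501465), 30.963754653930664) 263.5 ctr [ 0.5389 -0.2493  0.024 ] zmax [0.028 0.038 0.044] top pts [ 0.538  -0.2513  0.0423]
[(np.float64(0.0802), np.float64(18.1)), (np.float64(0.0429), np.float64(-78.8))]
side ((252.15692138671875, 230.44464111328125), (11.815113067626953, 46.81669235229492), 70.55996704101562) 259.5 ctr [ 0.5093 -0.0974  0.024 ] zmax [-0.004 -0.     0.037] top pts [ 0.5082 -0.093   0.0288]
[(np.float64(0.1509), np.float64(-17.4)), (np.float64(0.0452), np.float64(-118.4))]
top handle 26 [ 0.5408 -0.0716  0.1329] [[202, 271], [202, 272], [202, 273], [202, 274], [203, 271], [203, 272], [203, 273], [203, 274], [203, 275], [204, 271], [204, 272], [204, 273]]
side handle 48 [ 0.5425 -0.0771  0.1254] [[194, 255], [194, 256], [194, 257], [194, 258], [195, 255], [195, 256], [195, 257], [195, 258], [196, 255], [196, 256], [196, 257], [196, 258]]
```

View pics/topz.png

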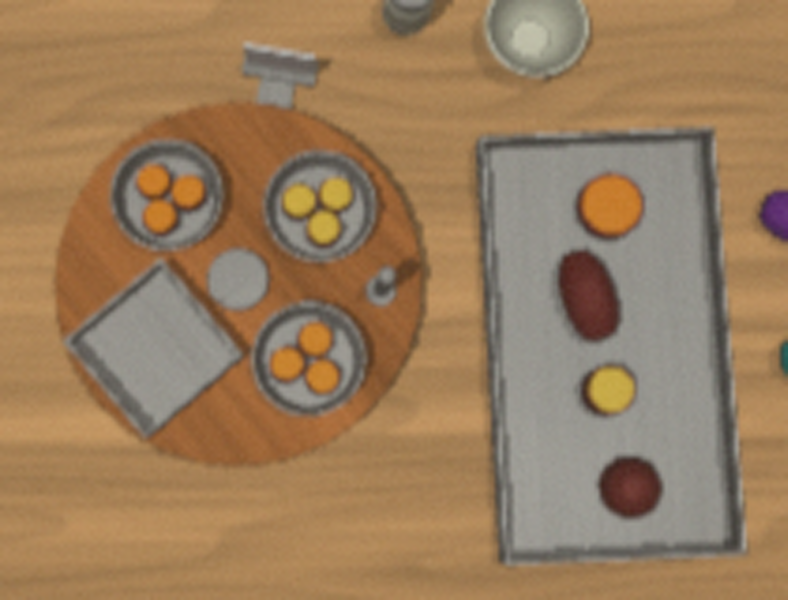

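View pics/sidez.png

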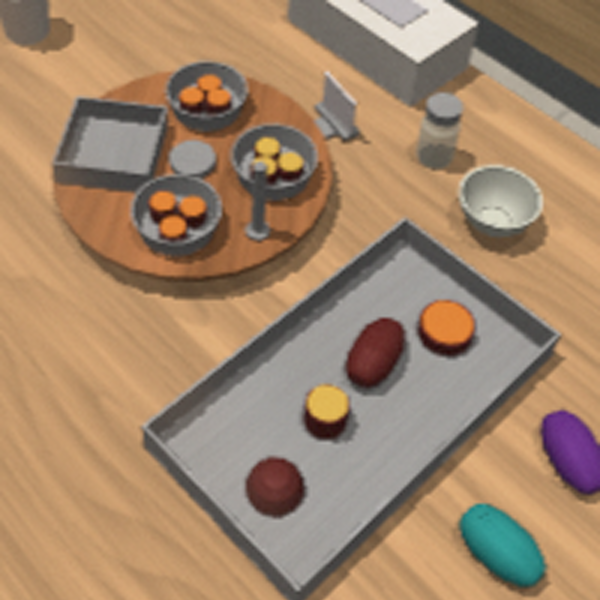

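Run:
```python
from h import *
T=cap("top");S=cap("side")
def pca(W):
    c=W.mean(0); u,s,v=np.linalg.svd(W[:,:2]-c[:2],full_matrices=False); p=(W[:,:2]-c[:2])@v.T
    return c.round(4),np.degrees(np.arctan2(v[0,1],v[0,0])).round(1),np.ptp(p,axis=0).round(4)
for n,c,b in(("top",T,(312,192,343,224)),("side",S,(282,240,308,272))):
    x0,y0,x1,y1=b; I=c["img"].astype(int); 
    m=np.zeros(I.shape[:2],bool); m[y0:y1,x0:x1]=((I[...,2]-I[...,0])[y0:y1,x0:x1]>20)&(I[...,2][y0:y1,x0:x1]<125)
    P=np.argwhere(m)[:,::-1]; W=np.array([pix2plane(c,*p,.024) for p in P]); print(n,len(P),pca(W))
# disc: wood on top, z 0.038
X=cloud(T)
hsv=cv2.cvtColor(T["img"],cv2.COLOR_BGR2HSV)
m=(X[...,2]>.026)&(X[...,0]>.3)&(X[...,0]<.72)&(X[...,1]>-.14)&(X[...,1]<.24)
k=m.astype(np.uint8); nl,L,st,ce=cv2.connectedComponentsWithStats(k)
i=1+st[1:,4].argmax(); 
q=max(cv2.findContours((L==i).astype(np.uint8),0,1)[0],key=cv2.contourArea)
W=np.array([pix2plane(T,*p,.036)for p in q[:,0]])
# robust circle, known radius 155
from scipy.optimize import least_squares
r=least_squares(lambda p:np.hypot(W[:,0]-p[0],W[:,1]-p[1])-p[2],[.52,.04,.155],loss="soft_l1",f_scale=.002); print("disc",r.x.round(4))
c=r.x[:2]
# card: z .03-.07 beyond disc
m=(X[...,2]>.035)&(X[...,2]<.08)&(X[...,0]>c[0]+.15)&(X[...,0]<c[0]+.25)&(abs(X[...,1]-c[1]+.03)<.07)
W=X[m]; print("card",m.sum(),pca(W),np.degrees(np.arctan2(*(W.mean(0)[:2]-c)[::-1])),np.hypot(*(W.mean(0)[:2]-c)))
# dish rim from depth z .06-.078
m=(X[...,2]>.055)&(X[...,2]<.08)&(np.hypot(X[...,0]-c[0],X[...,1]-c[1])<.155)&(X[...,0]<c[0]+.02)&(X[...,1]>c[1]-.02)
print("dishrim",m.sum(),pca(X[m]))
# hull on grey mask
v=np.argwhere(m)[:,::-1]
r=cv2.minAreaRect(np.array([pix2plane(T,*p,.07)[:2] for p in v],np.float32)*1000); print(r)
d=np.array(r[0])/1000-c; print("dish az,rad",np.degrees(np.arctan2(d[1],d[0])),np.hypot(*d))
h=np.array([.5415,-.0740])-c; print("handle az,rad",np.degrees(np.arctan2(h[1],h[0])),np.hypot(*h))
for u,v in((170+382/3.75,130+272/3.75),(170+378/3.75,130+288/3.75)):print(pix2plane(T,u,v,.142))
for u,v in((170+260/3,140+170/3),):print("side",pix2plane(S,u,v,.142))
```

```text
top 295 (array([ 0.54  , -0.2493,  0.024 ]), np.float64(-173.2), array([0.0891, 0.0621]))
side 318 (array([ 0.5392, -0.249 ,  0.024 ]), np.float64(-161.8), array([0.082 , 0.0441]))
disc [0.5534 0.047  0.1527]
card 73 (array([0.738 , 0.0152, 0.0507]), np.float64(-66.4), array([0.0913, 0.0496])) -9.755978364598135 0.18725792894291873
dishrim 209 (array([0.4981, 0.105 , 0.0665]), np.float64(-101.1), array([0.1624, 0.1607]))
((502.0559387207031, 99.67997741699219), (126.27372741699219, 162.45130920410156), 22.38593864440918)
dish az,rad 134.26152326725065 0.07360463259785013
handle az,rad -95.63106335306763 0.12155374271489533
[ 0.54500796 -0.06925046  0.142     ]
[ 0.53256819 -0.06583813  0.142     ]
side [ 0.54036248 -0.07980839  0.142     ]
```

Run:
```python
from h import *
T=cap("top");S=cap("side")
def pca(W):
    c=W.mean(0); u,s,v=np.linalg.svd(W[:,:2]-c[:2],full_matrices=False); p=(W[:,:2]-c[:2])@v.T
    return c.round(4),np.degrees(np.arctan2(v[0,1],v[0,0])).round(1),np.ptp(p,axis=0).round(4)
for n,c,b in(("top",T,(312,192,343,224)),("side",S,(282,240,308,272))):
    x0,y0,x1,y1=b; I=c["img"].astype(int); s=6
    J=cv2.resize(c["img"][y0:y1,x0:x1],None,fx=s,fy=s,interpolation=cv2.INTER_LINEAR).astype(int)
    m=((J[...,2]-J[...,0]>22)&(J[...,1]<70)).astype(np.uint8)
    nl,L,st,ce=cv2.connectedComponentsWithStats(m)
    i=L[int(m.shape[0]/2),int(m.shape[1]/2)]
    P=np.argwhere(L==i)[:,::-1]; P=(P+.5)/s-.5+[x0,y0]; W=np.array([pix2plane(c,*p,.024) for p in P]); print(n,len(P),pca(W))
z=lambda u,v:(170+(u+.5)/3.75-.5,130+(v+.5)/3.75-.5)
D=np.array([pix2plane(T,*z(*p),.070)[:2] for p in((165,262),(243,353),(148,437),(68,342))])
print("dish c",D.mean(0),[np.hypot(*(D[i]-D[i-1])).round(4) for i in range(4)])
H=pix2plane(T,*z(238,279),.042);print("hub",H)
zs=lambda u,v:(170+(u+.5)/3-.5,140+(v+.5)/3-.5)
Ds=np.array([pix2plane(S,*zs(*p),.070)[:2] for p in((78,99),(168,108),(158,187),(55,171))])
print("dish c side",Ds.mean(0),[np.hypot(*(Ds[i]-Ds[i-1])).round(4) for i in range(4)])
print("hub side",pix2plane(S,*zs(193,157),.042))
for nm,d in(("top",D),("side",Ds)):
  for a,b in((0,1),(1,2),(2,3),(3,0)):
    e=d[b]-d[a]; print(nm,np.degrees(np.arctan2(e[1],e[0])).round(1)%90)
d=D.mean(0)-H[:2];print("az",np.degrees(np.arctan2(d[1],d[0])),np.hypot(*d))
# disc ellipse by extreme points in zoom
C=np.array([pix2plane(T,*z(*p),.038)[:2] for p in((55,283),(427,283),(240,100),(240,466))]);print("disc ext",C)
# card top edge ends
K=np.array([pix2plane(T,*z(*p),.062)[:2] for p in((246,45),(319,58))]);print("card",K,K.mean(0),np.hypot(*(K[0]-K[1])))
Ks=np.array([pix2plane(S,*zs(*p),.062)[:2] for p in((324,77),(356,108))]);print("card side",Ks,Ks.mean(0),np.hypot(*(Ks[0]-Ks[1])))
for k in(K,Ks):
  g=k.mean(0)-H[:2];e=k[0]-k[1];print("card az",np.degrees(np.arctan2(g[1],g[0])),np.hypot(*g),"normal",np.degrees(np.arctan2(e[1],e[0]))-90)
# tray corners
X=np.array([pix2plane(T,*z(*p),.04)[:2] for p in((478,138),(713,130),(745,550),(503,563))]);print("tray",X,X.mean(0))
```

```text
top 9816 (array([ 0.5386, -0.2488,  0.024 ]), np.float64(-164.4), array([0.0765, 0.0447]))
side 10819 (array([ 0.539 , -0.2495,  0.024 ]), np.float64(-162.5), array([0.0816, 0.0434]))
dish c [0.49641803 0.11363766] [np.float64(0.1022), np.float64(0.0987), np.float64(0.1023), np.float64(0.1015)]
hub [0.55566477 0.04721284 0.042     ]
dish c side [0.49608009 0.10457534] [np.float64(0.1096), np.float64(0.1026), np.float64(0.1171), np.float64(0.1116)]
hub side [0.5598405  0.04994844 0.042     ]
top 39.69999999999999
top 40.599999999999994
top 39.6
top 39.0
side 41.0
side 46.099999999999994
side 37.400000000000006
side 41.8
az 131.73094081807758 0.08900805120382328
disc ext [[ 0.55557475  0.20088106]
 [ 0.54993005 -0.11131116]
 [ 0.71013629  0.04372747]
 [ 0.40036583  0.04766025]]
card [[ 0.75160904  0.0372482 ]
 [ 0.73929356 -0.0239984 ]] [0.7454513 0.0066249] 0.06247253733648963
card side [[ 0.74443055  0.03280886]
 [ 0.73570343 -0.02760502]] [0.74006699 0.00260192] 0.061040966243828744
card az -12.07148875106632 0.19407810210276707 normal -11.369427303867255
card az -13.599800469063075 0.18972167638982576 normal -8.219833333084253
tray [[ 0.67304719 -0.15809414]
 [ 0.67648057 -0.35842617]
 [ 0.3242127  -0.36576325]
 [ 0.31750642 -0.16671723]] [ 0.49781172 -0.2622502 ]
```

```bash
cat >> h.py <<'E'
from scipy.spatial.transform import Rotation as Rn
def go(tgt,yaw=None):
    s=env.get_state(); M=Rn.from_rotvec(s["ee_rot"]).as_matrix(); p=np.array(tgt)-s["ee_pos"]
    psi=np.degrees(np.arctan2(M[1,0],M[0,0]))
    print("t",s["t"],"pos",s["ee_pos"].round(4),"yaw",psi.round(2),"tilt",M[2].round(3),"F",s["force"].round(1),"w",s["gripper_width"].round(4))
    if yaw is not None:
        print("turn ay total",round(-(yaw-psi)/180,4)); psi=yaw
    c,n=np.cos(np.radians(psi)),np.sin(np.radians(psi))
    print("shift",np.array([p[0]*c+p[1]*n,-p[2],-p[0]*n+p[1]*c]).round(4),"norm",np.linalg.norm(p).round(3))
E
python3 -c "
from h import *
go([.539,-.249,.231],107)"
```

```text
Traceback (most recent call last):
  File "h.py", line 18, in go
    print("t",s["t"],"pos",s["ee_pos"].round(4),"yaw",psi.round(2),"tilt",M[2].round(3),"F",s["force"].round(1),"w",s["gripper_width"].round(4))
                                                                                                                    ^^^^^^^^^^^^^^^^^^^^^^^^
AttributeError: 'float' object has no attribute 'round'
```

```bash
sed -i 's/s\["gripper_width"\].round(4)/round(float(s["gripper_width"]),4)/' h.py
python3 -c "
from h import *
go([.539,-.249,.231],107)"
```

```text
t 0.4 pos [0.1502 0.6066 0.2311] yaw 76.09 tilt [-0. -1.  0.] F [-0.5 -0.1 -0.2] w 0.0854
turn ay total -0.1717
shift [-9.319e-01  1.000e-04 -1.216e-01] norm 0.94
```

```bash
python3 -m inch '[[-1,[0,0,0],[0,-0.0429,0]],[-1,[0,0,0],[0,-0.0429,0]],[-1,[0,0,0],[0,-0.0429,0]],[-1,[0,0,0],[0,-0.043,0]],[-1,[-0.02,0,-0.0025],[0,0,0]],[-1,[-0.039,0,-0.005],[0,0,0]],[-1,[-0.039,0,-0.005],[0,0,0]],[-1,[-0.039,0,-0.005],[0,0,0]],[-1,[-0.039,0,-0.005],[0,0,0]],[-1,[-0.039,0,-0.005],[0,0,0]],[-1,[-0.039,0,-0.005],[0,0,0]],[-1,[-0.039,0,-0.005],[0,0,0]]]' 40
python3 -m inch '[[-1,[-0.039,0,-0.005],[0,0,0]],[-1,[-0.039,0,-0.005],[0,0,0]],[-1,[-0.039,0,-0.005],[0,0,0]],[-1,[-0.039,0,-0.005],[0,0,0]],[-1,[-0.039,0,-0.005],[0,0,0]],[-1,[-0.039,0,-0.005],[0,0,0]],[-1,[-0.039,0,-0.005],[0,0,0]],[-1,[-0.039,0,-0.005],[0,0,0]],[-1,[-0.039,0,-0.005],[0,0,0]],[-1,[-0.039,0,-0.005],[0,0,0]],[-1,[-0.039,0,-0.005],[0,0,0]],[-1,[-0.039,0,-0.005],[0,0,0]]]'
python3 -c "
from h import *
go([.539,-.249,.231],107)"
```

```text
t: 1.6
ee_pos: [0.2721, 0.3361, 0.2315]
ee_rot: [-1.054, -1.425, 1.424]
force: [1.6, 0.5, -0.1]
gripper_width: 0.0851
t: 2.8
ee_pos: [0.4664, -0.0944, 0.2315]
ee_rot: [-1.055, -1.424, 1.424]
force: [0.8, 0.0, 0.2]
gripper_width: 0.0851
t 2.8 pos [ 0.4664 -0.0944  0.2315] yaw 106.97 tilt [-0.    -1.    -0.001] F [0.8 0.  0.2] w 0.0851
turn ay total -0.0002
shift [-0.1691  0.0005 -0.0242] norm 0.171
```

```bash
python3 -m inch '[[-1,[-0.039,0,-0.0055],[0,0,0]],[-1,[-0.039,0,-0.0055],[0,0,0]],[-1,[-0.039,0,-0.0055],[0,0,0]],[-1,[-0.031,0.02,-0.0045],[0,0,0]],[-1,[-0.019,0.04,-0.003],[0,0,0]],[-1,[0,0.04,0],[0,0,0]],[-1,[0,0.02,0],[0,0,0]],[-1,[0,0,0],[0,0,0]]]'
python3 - <<'E'
from h import *
go([.539,-.249,.004],107)
for n,b in(("top",(280,150,380,250)),("side",(220,190,360,310))):
    c=cap(n);x0,y0,x1,y1=b;cv2.imwrite(f"pics/{n}1.png",cv2.resize(c["img"][y0:y1,x0:x1],None,fx=5,fy=5,interpolation=cv2.INTER_CUBIC))
E
```

```text
t: 3.6
ee_pos: [0.535, -0.2439, 0.107]
ee_rot: [-1.046, -1.422, 1.423]
force: [0.9, 0.1, 0.1]
gripper_width: 0.0856
t 3.6 pos [ 0.535  -0.2439  0.107 ] yaw 106.97 tilt [ 0.006 -1.     0.005] F [0.9 0.1 0.1] w 0.0856
turn ay total -0.0002
shift [-0.0061  0.103  -0.0024] norm 0.103
```

View pics/side1.png

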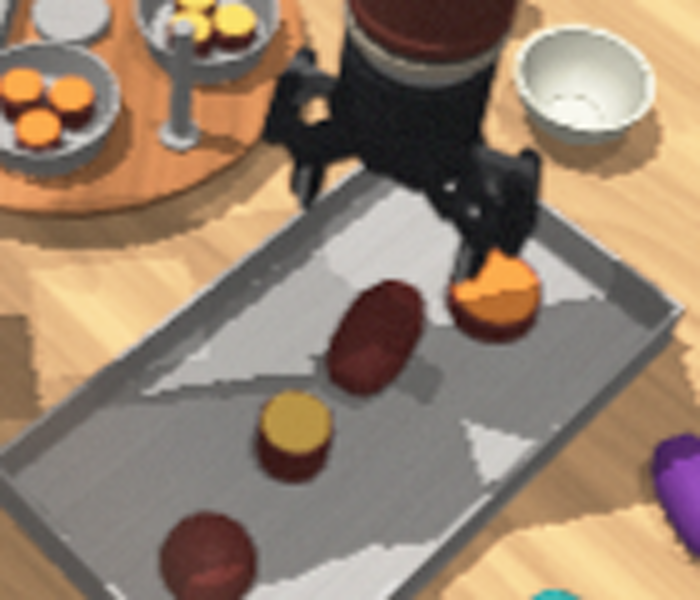

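The side view shows the open fingers above the tray, straddling the whole sweet potato (around 375,335). The jaw line crosses its width. Next I descend.

```bash
python3 -m inch '[[-1,[-0.006,0,-0.0025],[0,0,0]],[-1,[0,0.03,0],[0,0,0]],[-1,[0,0.03,0],[0,0,0]],[-1,[0,0.02,0],[0,0,0]],[-1,[0,0.012,0],[0,0,0]],[-1,[0,0,0],[0,0,0]]]'
python3 - <<'E'
from h import *
go([.539,-.249,.004],107)
E
```

```text
t: 4.3
ee_pos: [0.5418, -0.2503, 0.019]
ee_rot: [-1.053, -1.424, 1.424]
force: [-1.0, 0.6, -0.4]
gripper_width: 0.0855
t 4.3 pos [ 0.5418 -0.2503  0.019 ] yaw 107.0 tilt [ 0. -1.  0.] F [-1.   0.6 -0.4] w 0.0855
turn ay total 0.0
shift [0.0021 0.015  0.0023] norm 0.015
```

```bash
python3 -m inch '[[-1,[0.002,0.008,0.002],[0,0,0]],[-1,[0,0.007,0],[0,0,0]],[-1,[0,0,0],[0,0,0]],[1,[0,0,0],[0,0,0]],[1,[0,0,0],[0,0,0]],[1,[0,0,0],[0,0,0]],[1,[0,0,0],[0,0,0]],[1,[0,0,0],[0,0,0]],[1,[0,0,0],[0,0,0]],[1,[0,0,0],[0,0,0]]]' 40
python3 - <<'E'
from h import *
go([.539,-.249,.004],107)
E
```

```text
t: 5.3
ee_pos: [0.5398, -0.2492, 0.005]
ee_rot: [-1.055, -1.425, 1.424]
force: [-1.1, 0.2, 5.9]
gripper_width: 0.0451
t 5.3 pos [ 0.5398 -0.2492  0.005 ] yaw 107.0 tilt [-0.001 -1.    -0.001] F [-1.1  0.2  5.9] w 0.0451
turn ay total -0.0
shift [0.0004 0.001  0.0007] norm 0.001
```

```bash
python3 -m inch '[[1,[0,-0.01,0],[0,0,0]],[1,[0,-0.02,0],[0,0,0]],[1,[0,-0.03,0],[0,0,0]],[1,[0,-0.04,0],[0,0,0]],[1,[0,-0.04,0],[0,0,0]],[1,[0,-0.02,0],[0,0,0]],[1,[0,0,0],[0,0,0]],[1,[0,0,0],[0,0,0]]]'
python3 - <<'E'
from h import *
go([.497,.113,.165],85)
for n,b in(("side",(220,150,380,300)),):
    c=cap(n);x0,y0,x1,y1=b;cv2.imwrite(f"pics/{n}2.png",cv2.resize(c["img"][y0:y1,x0:x1],None,fx=4,fy=4,interpolation=cv2.INTER_CUBIC))
E
```

```text
t: 6.1
ee_pos: [0.539, -0.2488, 0.1638]
ee_rot: [-1.054, -1.424, 1.424]
force: [-0.3, 0.3, -0.1]
gripper_width: 0.045
t 6.1 pos [ 0.539  -0.2488  0.1638] yaw 106.99 tilt [ 0. -1.  0.] F [-0.3  0.3 -0.1] w 0.045
turn ay total 0.1222
shift [ 0.3567 -0.0012  0.0734] norm 0.364
```

View pics/side2.png

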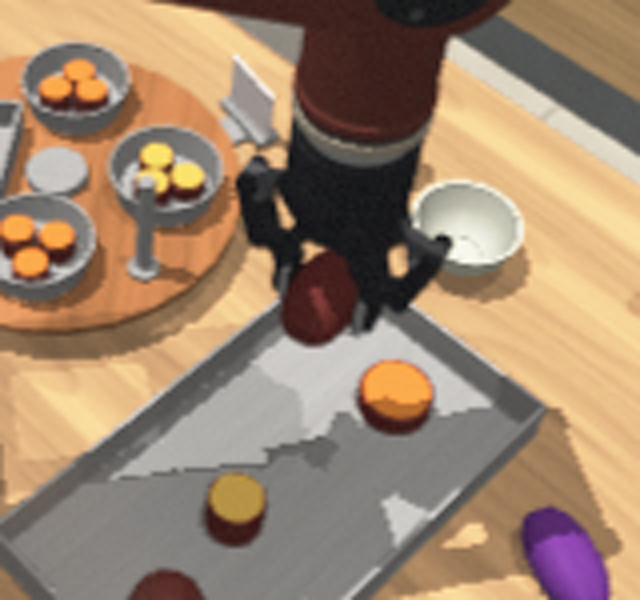

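```bash
python3 -m inch '[[1,[0,-0.025,0],[0,0.0407,0]],[1,[0,-0.025,0],[0,0.0407,0]],[1,[0,0,0],[0,0.0408,0]],[1,[0.025,0,0.005],[0,0,0]],[1,[0.04,0,0.008],[0,0,0]],[1,[0.04,0,0.008],[0,0,0]],[1,[0.04,0,0.008],[0,0,0]],[1,[0.04,0,0.008],[0,0,0]],[1,[0.04,0,0.008],[0,0,0]],[1,[0.04,0,0.008],[0,0,0]],[1,[0.04,0,0.008],[0,0,0]],[1,[0.035,0,0.008],[0,0,0]]]'
python3 -m inch '[[1,[0.017,0.02,0.0044],[0,0,0]],[1,[0,0.04,0],[0,0,0]],[1,[0,0.02,0],[0,0,0]],[1,[0,0,0],[0,0,0]],[1,[0,0,0],[0,0,0]]]'
python3 - <<'E'
from h import *
go([.497,.113,.043],85)
for n,b in(("side",(150,100,310,250)),("top",(170,140,310,260))):
    c=cap(n);x0,y0,x1,y1=b;cv2.imwrite(f"pics/{n}3.png",cv2.resize(c["img"][y0:y1,x0:x1],None,fx=4,fy=4,interpolation=cv2.INTER_CUBIC))
E
```

```text
t: 7.35
ee_pos: [0.4983, 0.0975, 0.2116]
ee_rot: [-1.246, -1.142, 1.147]
force: [0.3, -0.2, -1.5]
gripper_width: 0.0448
t: 7.85
ee_pos: [0.4963, 0.1129, 0.1329]
ee_rot: [-1.247, -1.142, 1.147]
force: [1.0, 0.7, -0.9]
gripper_width: 0.0448
t 7.85 pos [0.4963 0.1129 0.1329] yaw 85.0 tilt [-0.001 -1.     0.003] F [ 1.   0.7 -0.9] w 0.0448
turn ay total -0.0
shift [ 0.0001  0.0899 -0.0007] norm 0.09
```

View pics/side3.png

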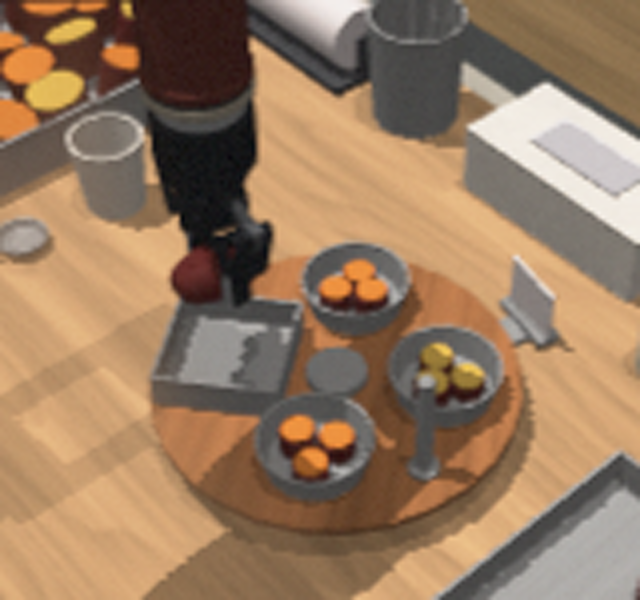

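View pics/top3.png

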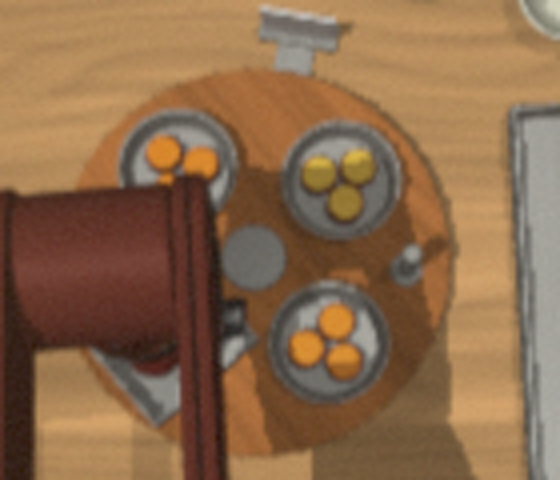

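The whole is still gripped (side view around 205,275) above the dish corner area, and the dish is empty. Now I lower it gently.

```bash
python3 -m inch '[[1,[0.0015,0.03,0],[0,0,0]],[1,[0,0.03,0],[0,0,0]],[1,[0,0.015,0],[0,0,0]],[1,[0,0.006,0],[0,0,0]],[1,[0,0.004,0],[0,0,0]],[1,[0,0.002,0],[0,0,0]],[1,[0,0,0],[0,0,0]],[1,[0,0,0],[0,0,0]]]'
python3 - <<'E'
from h import *
go([.497,.1145,.043],85)
E
```

```text
t: 8.75
ee_pos: [0.4983, 0.1146, 0.0483]
ee_rot: [-1.25, -1.146, 1.144]
force: [-0.8, 0.6, -1.4]
gripper_width: 0.0447
t 8.75 pos [0.4983 0.1146 0.0483] yaw 85.0 tilt [ 0.    -1.    -0.002] F [-0.8  0.6 -1.4] w 0.0447
turn ay total -0.0
shift [-0.0002  0.0053  0.0013] norm 0.005
```

```bash
python3 -m inch '[[1,[0,0.002,0],[0,0,0]],[1,[0,0.002,0],[0,0,0]],[1,[0,0,0],[0,0,0]]]'
python3 -m inch '[[1,[0,0.001,0],[0,0,0]],[1,[0,0.001,0],[0,0,0]],[1,[0,0,0],[0,0,0]]]'
```

```text
t: 9.05
ee_pos: [0.4972, 0.1146, 0.0431]
ee_rot: [-1.249, -1.144, 1.145]
force: [-0.4, -0.9, -0.6]
gripper_width: 0.0444
t: 9.35
ee_pos: [0.4981, 0.1149, 0.042]
ee_rot: [-1.25, -1.146, 1.144]
force: [-0.8, 1.5, 5.0]
gripper_width: 0.0445
```

```bash
python3 -m inch '[[-0.2,[0,0,0],[0,0,0]],[-0.4,[0,0,0],[0,0,0]],[-0.45,[0,0,0],[0,0,0]],[-0.45,[0,0,0],[0,0,0]],[-0.45,[0,0,0],[0,0,0]]]'
python3 - <<'E'
from h import *
go([.497,.1145,.043],85)
E
```

```text
t: 9.85
ee_pos: [0.4974, 0.1145, 0.0412]
ee_rot: [-1.249, -1.144, 1.145]
force: [0.3, -0.7, 0.8]
gripper_width: 0.0617
t 9.85 pos [0.4974 0.1145 0.0412] yaw 85.0 tilt [-0. -1.  0.] F [ 0.3 -0.7  0.8] w 0.0617
turn ay total -0.0
shift [-0.     -0.0018  0.0004] norm 0.002
```

Released without side load. Next I rise and move above the handle.

```bash
python3 -m inch '[[-0.45,[0,-0.01,0],[0,0,0]],[-0.45,[0,-0.02,0],[0,0,0]],[-0.45,[0,-0.04,0],[0,0,0]],[-0.45,[0,-0.045,0],[0,0,0]],[-0.45,[0,-0.045,0],[0,0,0]],[-1,[-0.03,0,0],[0,0,0]],[-1,[-0.04,0,0],[0,0,0]],[-1,[-0.04,0,0],[0,0,0]],[-1,[-0.04,0,0],[0,0,0]],[-1,[0,0,0],[0,0,0]]]'
python3 - <<'E'
from h import *
go([.5445,-.073,.2],85)
T=cap("top");S=cap("side")
for n,c,b in(("side",S,(150,100,310,250)),("top",T,(170,140,310,260))):
    x0,y0,x1,y1=b;cv2.imwrite(f"pics/{n}4.png",cv2.resize(c["img"][y0:y1,x0:x1],None,fx=4,fy=4,interpolation=cv2.INTER_CUBIC))
E
```

```text
t: 10.85
ee_pos: [0.4842, -0.0388, 0.2023]
ee_rot: [-1.253, -1.141, 1.142]
force: [-0.3, 0.4, -0.5]
gripper_width: 0.0855
t 10.85 pos [ 0.4842 -0.0388  0.2023] yaw 84.73 tilt [-0.002 -1.    -0.001] F [-0.3  0.4 -0.5] w 0.0855
turn ay total -0.0015
shift [-0.0288  0.0023 -0.0631] norm 0.069
```

View pics/side4.png

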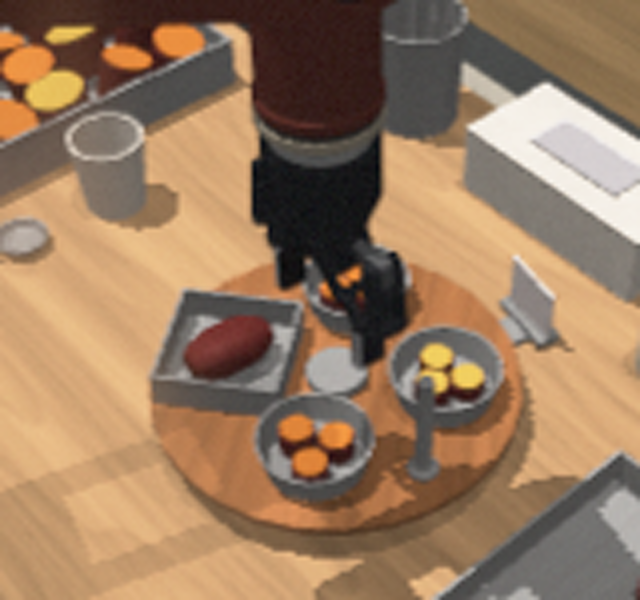

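View pics/top4.png

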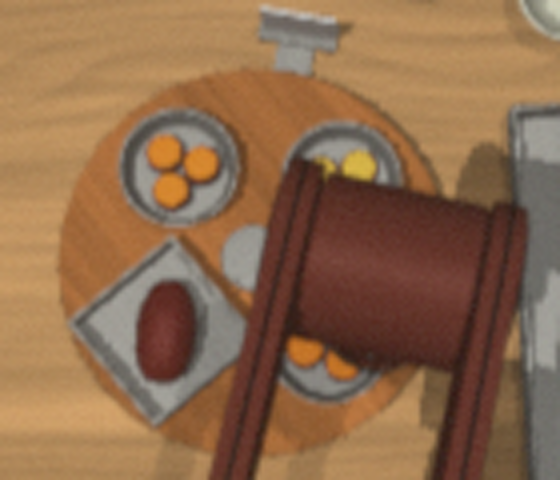

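```bash
python3 -m inch '[[-1,[-0.014,0,-0.031],[0,0,0]],[-1,[-0.0148,0,-0.032],[0,-0.0015,0]],[-1,[0,0,0],[0,0,0]],[-1,[0,0,0],[0,0,0]]]'
python3 - <<'E'
from h import *
go([.5445,-.0725,.107],85)
S=cap("side")
x0,y0,x1,y1=(200,130,320,250);cv2.imwrite(f"pics/side5.png",cv2.resize(S["img"][y0:y1,x0:x1],None,fx=5,fy=5,interpolation=cv2.INTER_CUBIC))
E
```

```text
t: 11.35
ee_pos: [0.5447, -0.0678, 0.2009]
ee_rot: [-1.245, -1.148, 1.149]
force: [0.0, -0.5, -0.1]
gripper_width: 0.0856
t 11.35 pos [ 0.5447 -0.0678  0.2009] yaw 85.33 tilt [ 0.001 -1.     0.001] F [ 0.  -0.5 -0.1] w 0.0856
turn ay total 0.0018
shift [-0.0047  0.0939 -0.0002] norm 0.094
```

View pics/side5.png

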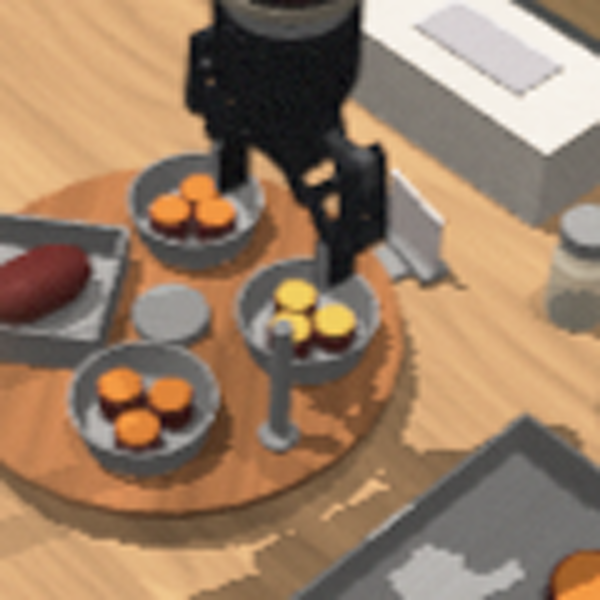

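The handle (side view, top at about 280,330) is directly below the jaw gap. I descend and close.

```bash
python3 -m inch '[[-1,[-0.0045,0.02,0],[0,0.0018,0]],[-1,[0,0.03,0],[0,0,0]],[-1,[0,0.03,0],[0,0,0]],[-1,[0,0.014,0],[0,0,0]],[-1,[0,0,0],[0,0,0]],[0.3,[0,0,0],[0,0,0]],[0.5,[0,0,0],[0,0,0]],[1,[0,0,0],[0,0,0]],[1,[0,0,0],[0,0,0]],[1,[0,0,0],[0,0,0]],[1,[0,0,0],[0,0,0]]]' 40
python3 - <<'E'
from h import *
go([.5445,-.0725,.107],85)
E
```

```text
t: 12.5
ee_pos: [0.545, -0.0725, 0.1082]
ee_rot: [-1.249, -1.146, 1.142]
force: [0.5, 6.1, 3.4]
gripper_width: 0.0127
t 12.5 pos [ 0.545  -0.0725  0.1082] yaw 84.93 tilt [ 0.002 -1.    -0.001] F [0.5 6.1 3.4] w 0.0127
turn ay total -0.0004
shift [-0.0001  0.0012  0.0005] norm 0.001
```

```bash
python3 -m inch '[[1,[0.001,0,0],[0,0,0]],[1,[0,0,0],[0,0,0]],[1,[0,0,0],[0,0,0]]]'
python3 - <<'E'
from h import *
F=[]
for i in range(1): s=env.get_state(); print(s["force"],s["ee_pos"])
E
```

```text
t: 12.8
ee_pos: [0.5451, -0.0724, 0.1082]
ee_rot: [-1.251, -1.145, 1.143]
force: [-0.7, 3.7, 5.4]
gripper_width: 0.0129
[-0.68295359  3.743755    5.38136816] [ 0.54506283 -0.07236617  0.10818505]
```

Run:
```python
import numpy as np
C=np.array([.5555,.0468]); r=.1195
az=-95.0; psi=np.radians(85); t=[]
steps=[2,4]+[6]*21+[4]
a=np.cumsum([az]+[-s for s in steps]); P=C+r*np.c_[np.cos(np.radians(a)),np.sin(np.radians(a))]
d=np.diff(P,axis=0)
X=np.c_[d@[np.cos(psi),np.sin(psi)],d@[-np.sin(psi),np.cos(psi)]]
for i,(s,x) in enumerate(zip(a[1:],X)): print(i,s,x.round(4).tolist(),P[i+1].round(4))
```

```text
0 -97.0 [0.0001, 0.0042] [ 0.5409 -0.0718]
1 -101.0 [0.0006, 0.0083] [ 0.5327 -0.0705]
2 -107.0 [0.002, 0.0124] [ 0.5206 -0.0675]
3 -113.0 [0.0032, 0.0121] [ 0.5088 -0.0632]
4 -119.0 [0.0045, 0.0117] [ 0.4976 -0.0577]
5 -125.0 [0.0057, 0.0111] [ 0.487  -0.0511]
6 -131.0 [0.0068, 0.0105] [ 0.4771 -0.0434]
7 -137.0 [0.0079, 0.0097] [ 0.4681 -0.0347]
8 -143.0 [0.0088, 0.0088] [ 0.4601 -0.0251]
9 -149.0 [0.0097, 0.0079] [ 0.4531 -0.0147]
10 -155.0 [0.0105, 0.0068] [ 0.4472 -0.0037]
11 -161.0 [0.0111, 0.0057] [0.4425 0.0079]
12 -167.0 [0.0117, 0.0045] [0.4391 0.0199]
13 -173.0 [0.0121, 0.0032] [0.4369 0.0322]
14 -179.0 [0.0124, 0.002] [0.436  0.0447]
15 -185.0 [0.0125, 0.0007] [0.4365 0.0572]
16 -191.0 [0.0125, -0.0007] [0.4382 0.0696]
17 -197.0 [0.0124, -0.002] [0.4412 0.0817]
18 -203.0 [0.0121, -0.0032] [0.4455 0.0935]
19 -209.0 [0.0117, -0.0045] [0.451  0.1047]
20 -215.0 [0.0111, -0.0057] [0.4576 0.1153]
21 -221.0 [0.0105, -0.0068] [0.4653 0.1252]
22 -227.0 [0.0097, -0.0079] [0.474  0.1342]
23 -231.0 [0.006, -0.0058] [0.4803 0.1397]
```

```bash
python3 -m inch '[[1,[0.0001,0,0.0042],[0,0,0]],[1,[0.0006,0,0.0083],[0,0,0]],[1,[0.002,0,0.0124],[0,0,0]],[1,[0.0032,0,0.0121],[0,0,0]],[1,[0.0045,0,0.0117],[0,0,0]],[1,[0.0057,0,0.0111],[0,0,0]],[1,[0.0068,0,0.0105],[0,0,0]]]'
python3 - <<'E'
from h import *
go([.4771,-.0434,.107],85)
E
```

```text
t: 13.5
ee_pos: [0.4771, -0.0431, 0.1082]
ee_rot: [-1.252, -1.146, 1.141]
force: [6.0, 5.3, 3.8]
gripper_width: 0.0129
t 13.5 pos [ 0.4771 -0.0431  0.1082] yaw 84.92 tilt [ 0.001 -1.    -0.003] F [6.  5.3 3.8] w 0.0129
turn ay total -0.0005
shift [-0.0003  0.0012 -0.0001] norm 0.001
```

```bash
python3 -m inch '[[1,[0.0084,0,0.0096],[0,0,0]],[1,[0.0088,0,0.0088],[0,0,0]],[1,[0.0097,0,0.0079],[0,0,0]],[1,[0.0105,0,0.0068],[0,0,0]],[1,[0.0111,0,0.0057],[0,0,0]],[1,[0.0117,0,0.0045],[0,0,0]],[1,[0.0121,0,0.0032],[0,0,0]],[1,[0.0124,0,0.002],[0,0,0]]]'
python3 - <<'E'
from h import *
go([.436,.0447,.107],85)
E
```

```text
t: 14.3
ee_pos: [0.4364, 0.0452, 0.1082]
ee_rot: [-1.253, -1.146, 1.143]
force: [6.8, -0.2, 4.2]
gripper_width: 0.0126
t 14.3 pos [0.4364 0.0452 0.1082] yaw 84.94 tilt [-0.001 -1.    -0.003] F [ 6.8 -0.2  4.2] w 0.0126
turn ay total -0.0003
shift [-0.0006  0.0012  0.0004] norm 0.001
```

```bash
python3 -m inch '[[1,[0.0125,0,0.0003],[0,0,0]],[1,[0.0125,0,-0.0009],[0,0,0]],[1,[0.0124,0,-0.0021],[0,0,0]],[1,[0.0121,0,-0.0033],[0,0,0]],[1,[0.0117,0,-0.0046],[0,0,0]],[1,[0.0111,0,-0.0057],[0,0,0]],[1,[0.0105,0,-0.0068],[0,0,0]],[1,[0.0097,0,-0.0079],[0,0,0]],[1,[0.006,0,-0.0058],[0,0,0]],[1,[0,0,0],[0,0,0]],[1,[0,0,0],[0,0,0]]]'
python3 - <<'E'
from h import *
go([.4803,.1397,.107],85)
T=cap("top");S=cap("side")
for n,c,b in(("side",S,(150,100,310,250)),("top",T,(170,140,310,260))):
    x0,y0,x1,y1=b;cv2.imwrite(f"pics/{n}6.png",cv2.resize(c["img"][y0:y1,x0:x1],None,fx=4,fy=4,interpolation=cv2.INTER_CUBIC))
E
```

```text
t: 15.4
ee_pos: [0.481, 0.1403, 0.1081]
ee_rot: [-1.25, -1.145, 1.144]
force: [-0.5, 1.1, 10.3]
gripper_width: 0.013
t 15.4 pos [0.481  0.1403 0.1081] yaw 84.98 tilt [-0. -1. -0.] F [-0.5  1.1 10.3] w 0.013
turn ay total -0.0001
shift [-0.0007  0.0011  0.0007] norm 0.001
```

View pics/side6.png

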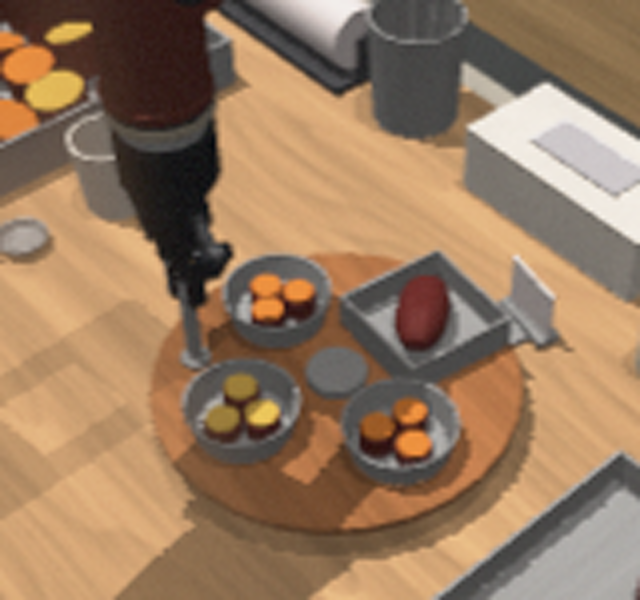

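View pics/top6.png

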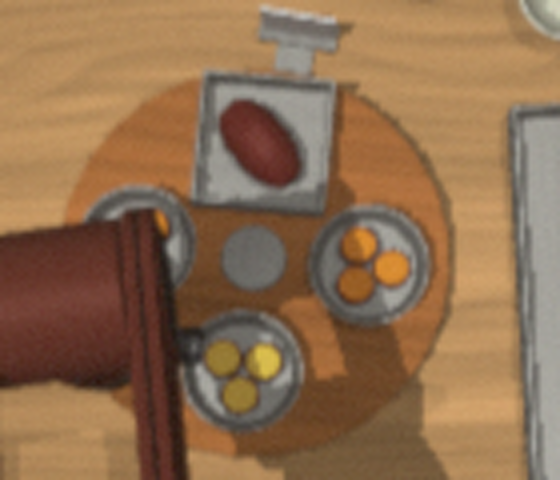

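Run:
```python
from h import *
I=cv2.imread("pics/top0.png")
x0,y0,x1,y1=225,135,270,175
a=cv2.resize(I[y0:y1,x0:x1],None,fx=14,fy=14,interpolation=cv2.INTER_CUBIC); cv2.imwrite("pics/cardt.png",a)
S=cv2.imread("pics/side0.png")
x0,y0,x1,y1=265,155,305,195
cv2.imwrite("pics/cards.png",cv2.resize(S[y0:y1,x0:x1],None,fx=14,fy=14,interpolation=cv2.INTER_CUBIC))
```

```text
(no output)
```

View pics/cardt.png

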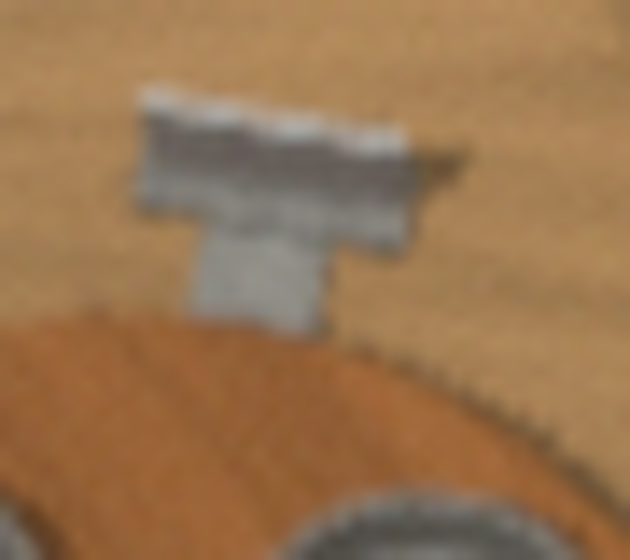

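View pics/cards.png

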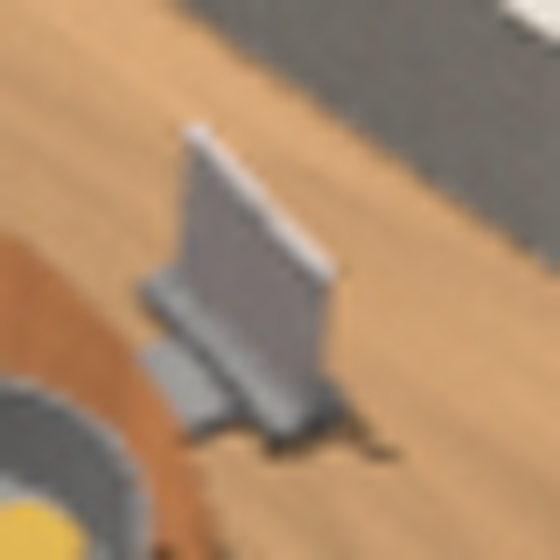

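```bash
python3 - <<'E'
from h import *
T=cap("top"); I0=cv2.imread("pics/top0.png")
z14=lambda u,v:(225+(u+.5)/14-.5,135+(v+.5)/14-.5)
A=lambda p,q:np.degrees(np.arctan2((q-p)[1],(q-p)[0]))
a,b=[pix2plane(T,*z14(*p),.062)[:2] for p in((145,97),(405,137))]
f,g=[pix2plane(T,*z14(*p),.010)[:2] for p in((138,207),(402,245))]
print("edge normals",A(b,a)-90,A(g,f)-90); K=(a+b)/2; print("card",K,np.hypot(*(a-b)))
# round dishes: Hough on top0 zoom & current
def circ(I):
    G=cv2.resize(cv2.cvtColor(I,cv2.COLOR_BGR2GRAY)[140:265,175:300],None,fx=6,fy=6,interpolation=cv2.INTER_CUBIC)
    return cv2.HoughCircles(G,cv2.HOUGH_GRADIENT,1,100,param1=100,param2=25,minRadius=70,maxRadius=100)
for I in(I0,T["img"]):
    r=circ(I); 
    if r is None: print(None); continue
    for c in r[0]: 
        u,v=175+(c[0]+.5)/6-.5,140+(c[1]+.5)/6-.5; print("circ",c,pix2plane(T,u,v,.068)[:2].round(4))
# square dish rim now via grey mask
I=T["img"].astype(int)
E
python3 - <<'E'
from h import *
T=cap("top");x0,y0,x1,y1=212,150,262,200
cv2.imwrite("pics/dish14.png",cv2.resize(T["img"][y0:y1,x0:x1],None,fx=12,fy=12,interpolation=cv2.INTER_CUBIC))
E
```

```text
edge normals -9.982426964668562 -9.396179974146506
card [0.74703188 0.00908361] 0.05936304469730109
None
None
```

View pics/dish14.png

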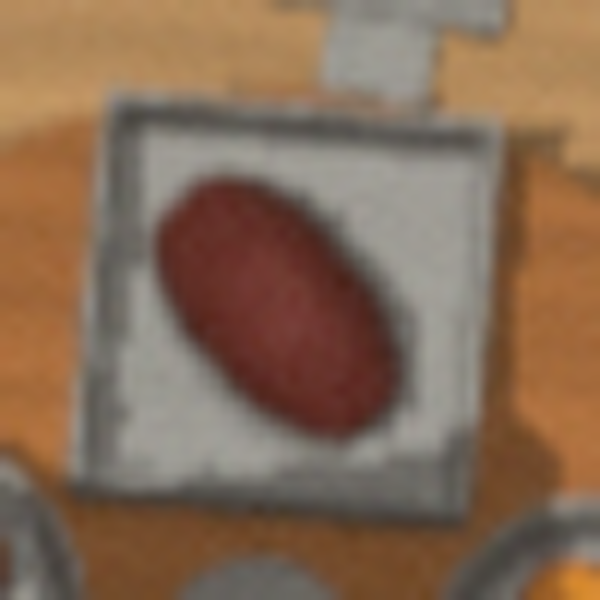

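Run:
```python
from h import *
T=cap("top")
z12=lambda u,v:(212+(u+.5)/12-.5,150+(v+.5)/12-.5)
z=lambda u,v:(170+(u+.5)/3.75-.5,130+(v+.5)/3.75-.5)
A=lambda p,q:np.degrees(np.arctan2((q-p)[1],(q-p)[0]))
D=[pix2plane(T,*z12(*p),.070)[:2] for p in((108,97),(500,125),(468,520),(75,493))]
print("edges",A(D[1],D[0])-90,A(D[2],D[3])-90,A(D[3],D[0]),A(D[2],D[1])); d1=np.mean(D,0); print("dish",d1)
d0=np.mean([pix2plane(T,*z(*p),.070)[:2] for p in((165,262),(243,353),(148,437),(68,342))],0)
for th in(-135,-136.5,-138):
    c,s=np.cos(np.radians(th)),np.sin(np.radians(th)); R=np.array([[c,-s],[s,c]])
    ax=np.linalg.solve(np.eye(2)-R,d1-R@d0); print(th,"axis",ax,np.hypot(*(d1-ax)),"dish az",A(ax,d1))
    for k in([.7470,.0091],[.7455,.0066]): print("  card az",A(ax,np.array(k)),np.hypot(*(np.array(k)-ax)))
P=[pix2plane(T,*z(*p),.068)[:2] for p in((168,195),(311,357),(320,207))]
print("mid",(P[0]+P[1])/2,(P[2]+d0)/2)
```

```text
edges -5.181265508372817 -5.003840581982857 -5.137263253507755 -5.619727821389058
dish [0.64217296 0.03751686]
-135 axis [0.55353036 0.04539042] 0.0889915931620598 dish az -5.075904344532896
  card az -10.623908538306958 0.19684383723044924
  card az -11.423675063436866 0.1958495327020311
-136.5 axis [0.55411093 0.0465021 ] 0.08851923543828541 dish az -5.825904344532888
  card az -10.973740006347631 0.19648182741554127
  card az -11.776717242513238 0.19550435238330063
-138 axis [0.55468548 0.04760222] 0.08806687581966448 dish az -6.575904344532889
  card az -11.321194897917326 0.19613081660577217
  card az -12.127307173051438 0.19517009185643955
mid [0.55520832 0.04538077] [0.55373569 0.04569358]
```

```bash
python3 -m inch '[[1,[0.0018,0,-0.002],[0,0,0]],[1,[0.0026,0,-0.003],[0,0,0]],[1,[0.0018,0,-0.002],[0,0,0]],[1,[0.0009,0,-0.0012],[0,0,0]],[1,[0,0,0],[0,0,0]],[1,[0,0,0],[0,0,0]]]'
python3 - <<'E'
from h import *
go([.4803,.1397,.107],85)
T=cap("top");x0,y0,x1,y1=215,138,265,198
cv2.imwrite("pics/dish15.png",cv2.resize(T["img"][y0:y1,x0:x1],None,fx=10,fy=10,interpolation=cv2.INTER_CUBIC))
S=cap("side");x0,y0,x1,y1=185,150,305,230
cv2.imwrite("pics/side15.png",cv2.resize(S["img"][y0:y1,x0:x1],None,fx=6,fy=6,interpolation=cv2.INTER_CUBIC))
E
```

```text
t: 16.25
ee_pos: [0.4896, 0.1466, 0.1081]
ee_rot: [-1.25, -1.144, 1.144]
force: [-1.6, 2.1, 10.2]
gripper_width: 0.0131
t 16.25 pos [0.4896 0.1466 0.1081] yaw 84.96 tilt [-0. -1. -0.] F [-1.6  2.1 10.2] w 0.0131
turn ay total -0.0002
shift [-0.0077  0.0011  0.0086] norm 0.012
```

View pics/dish15.png

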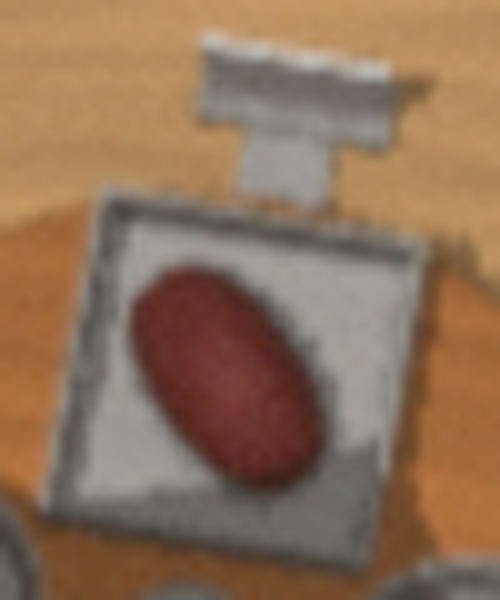

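View pics/side15.png

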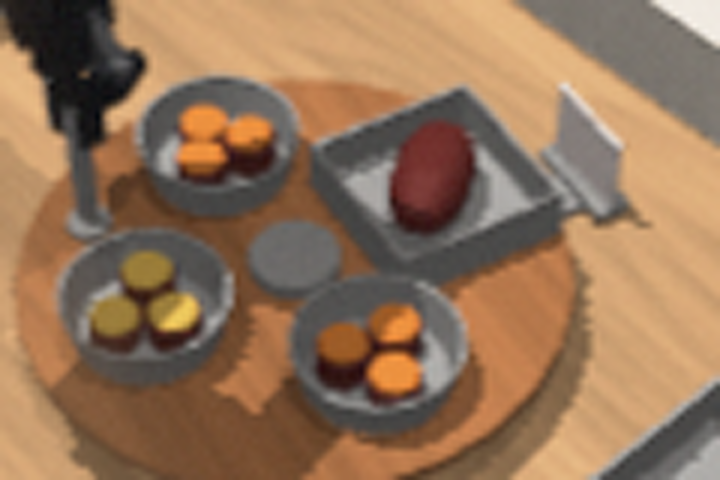

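Run:
```python
from h import *
T=cap("top");S=cap("side")
z=lambda u,v:(215+(u+.5)/10-.5,138+(v+.5)/10-.5)
A=lambda p,q:np.degrees(np.arctan2((q-p)[1],(q-p)[0]))
D=[pix2plane(T,*z(*p),.070)[:2] for p in((100,190),(428,240),(370,572),(42,515))]
print("edges",A(D[1],D[0])-90,A(D[2],D[3])-90,A(D[3],D[0]),A(D[2],D[1])); d=np.mean(D,0); print("dish",d)
a,b=[pix2plane(T,*z(*p),.062)[:2] for p in((203,38),(392,72))]
f,g=[pix2plane(T,*z(*p),.01)[:2] for p in((198,120),(388,150))]
print("card n",A(b,a)-90,A(g,f)-90,(a+b)/2,np.hypot(*(a-b)))
for ax in([.5545,.0465],[.5555,.046],[.554,.0455]):
    ax=np.array(ax);print("dish az",A(ax,d),np.hypot(*(d-ax)),"card az",A(ax,(a+b)/2),np.hypot(*((a+b)/2-ax)))
print("line dish->card az",A(d,(a+b)/2))
zs=lambda u,v:(185+(u+.5)/6-.5,150+(v+.5)/6-.5)
E_=[pix2plane(S,*zs(*p),.070)[:2] for p in((465,88),(563,200),(408,264),(313,152))]
print("side edges",A(E_[1],E_[0])-90,A(E_[2],E_[3])-90,A(E_[3],E_[0]),A(E_[2],E_[1]),np.mean(E_,0))
a,b=[pix2plane(S,*zs(*p),.062)[:2] for p in((563,86),(622,152))];print("side card",A(b,a)-90,(a+b)/2,"dish->card",A(np.mean(E_,0),(a+b)/2))
# ellipse-based axis: depth card points
X=cloud(T);m=(X[...,2]>.03)&(X[...,2]<.075)&(X[...,0]>.715)&(X[...,0]<.77)&(abs(X[...,1])<.06);print(m.sum(),X[m].mean(0))
```

```text
edges -9.865537128590418 -10.997215444304459 -10.450607373679734 -10.86114326422961
dish [0.64139349 0.02967796]
card n -11.473234744491094 -10.196452539794606 [0.74651577 0.00871144] 0.06068212325146287
dish az -10.95656787818806 0.08850683291971446 card az -11.133489744557865 0.19569882691792345
dish az -10.759430782116448 0.08743054647805337 card az -11.04590846589043 0.19462132657152564
dish az -10.261883397169187 0.08881418180761515 card az -10.818439814167027 0.19599928443145526
line dish->card az -11.279570370822162
side edges -11.571248668061344 -9.55747252679042 -9.745676150666899 -12.022622127734506 [0.64150778 0.02507171]
side card -12.397612156920104 [0.7448211 0.005696 ] dish->card -10.622049532653815
67 [0.74398847 0.00964378 0.05012886]
```

All estimates agree to within about 0.5°: the dish points at about -10.6°, the card at about -11°. I check the rest of the table and stillness, then hand in.

Run:
```python
from h import *
s=env.get_state();print(s["t"],s["qd"].round(3),s["force"].round(1),s["gripper_width"])
T=cap("top");cv2.imwrite("pics/topf.png",T["img"])
I=cv2.imread("pics/top0.png")[160:285,295:370].astype(int);J=T["img"][160:285,295:370].astype(int)
r=lambda K:[(np.argwhere(m).mean(0).round(1).tolist(),int(m.sum())) for m in((K[...,2]-K[...,0]>110)&(K[...,1]<150),(K[...,1]-K[...,0]>80)&(K[...,1]>150))]
print(r(I),r(J))
```

```text
16.45 [-0.001 -0.     0.    -0.001  0.    -0.   ] [-0.7  1.3  9.7] 0.012855503648975978
[([24.1, 37.8], 177), ([73.4, 37.7], 87)] [([24.0, 37.7], 189), ([73.4, 37.6], 92)]
```

View pics/topf.png

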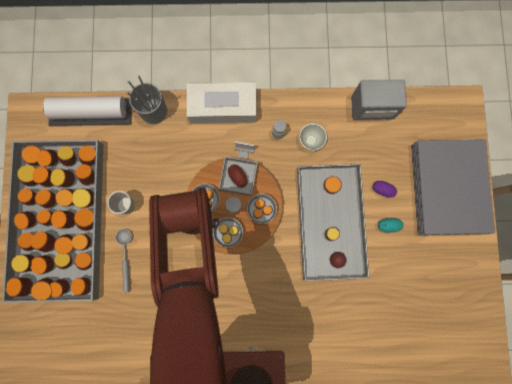

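The top view shows the whole in the square dish at about (238,176), facing the card at (244,150). The three cut pieces are in the tray, and nothing else has moved.

```bash
python3 -c "
from workcell import env
print(env.finish_job())"
```

```text
the job is handed in; nothing more can be done
None
```

I picked the whole sweet potato out of the tray and set it down in the square dish, releasing it on a contact force of about 5 N. Then I gripped the carousel handle and turned it about 142° clockwise until the dish faced the card stand. I handed the job in at about 16.5 s, still gripping the handle with the arm at rest.

**Facing the card:** in the top camera, the dish points at about -10.6° and the card at about -11°. The individual edge measurements in both cameras scatter by about 1–1.5°, the side camera being the noisier. I estimate the remaining facing error at well under 1.5°.

**Rest of the table:** the orange slice and yellow stub measured within 0.1 pixel of where they started. The half, shaker, bowl, spoon and cup look unmoved in the last picture; I did not measure those.

**Residual force:** the force reading showed a steady vertical force of about 10 N while holding the handle, far below the limits. I left it as it was.

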